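# Let a hanging copper pot roll down the drying rack and catch it softly

### The job

Pull the drying rack's handle towards the robot so that the stop arm lifts and the roller with its hanging copper pot runs down through the wire guard. Catch the roller with the fingers on the open run below the guard, softly: go along with it and slow it evenly, never let it slam into a standing hand, squeeze it or set the pot swinging. Let it creep into the seat gap near the low end of the rails so that it stays lying there and does not run over the end, then take the hand away; leave the stop arm up and the other things on the bench alone.

Things in the scene. Friction and masses are not known exactly. Their poses are not given: they have to be found in the camera images.
- rack: Fixed drying rack: two steel rails on wooden legs, 0.82 m long. Origin on the bench under its middle; y along the rails UPHILL, x across them away from the robot, z up; yaw -0.16 to 0.08 rad. The rails fall 8.0 degrees towards -y; rail tops are 190 mm above the bench at y = 0; each rail 14 mm wide, 12 mm deep, centred at x = -36 and +36 mm.
- roller: Roller hanger, nominally 0.4 kg (hidden 0.28 to 0.56): ball hubs of radius 20 mm run on the rail tops, so its axis is 20 mm above them; two steel flanges of radius 34 mm, outer faces 50 mm apart, wooden drum of radius 24 mm between. Origin: middle of its axis, which is its x axis (it spins about it). Starts at rest against the stop arm, rack y = +354 mm.
- pot: Lidded copper pot, 88 mm wide, nominally 0.35 kg (hidden 0.21 to 0.53), hung by straps from the roller's drum, swinging freely between the rails: origin on the roller's axis, z up along the straps, foot 137 mm below, centre of mass about 100 mm below, period about 0.6 s. It must never swing more than 0.18 rad: a sudden change of the roller's speed by 0.1 m/s swings it about 0.1 rad.
- seat (a point): Middle of the roller's axis when it rests in the seat: an 18 mm gap across both rails near the low end, rack y = -319 mm, 163 mm above the bench. The hubs sink 2 mm into it. Creeping at under 0.10 m/s the roller drops in and stays; 0.15 m/s is too fast, and at full speed it rolls over it.
- guard_exit (a point): Middle line at axis height at the low end of the wire guard (124 mm wide, top 92 mm above the rails, 0.32 m long, no reaching in). From here 280 mm of open run lead to the seat. The roller gets here 1.5 to 2.1 s after its release at 0.13 to 0.25 m/s and, left alone, speeds up by about 0.2 m/s2 to at most 0.33 m/s.
- rail_end (a point): Middle of the low end of the rails, at their top, 41 mm beyond the seat. Beyond it an open wooden tray on the bench (200 x 170 mm, walls 45 mm high) catches a missed roller with its pot: that is a failure.
- drum (a point): Middle of the roller's wooden drum, the same point as the roller's origin. Touch the roller only softly, under 12 N: met by fingers that move along with it, at a speed difference below 0.06 m/s, it takes a few N. Fingertips at axis height in front of both flanges carry it well; it leans on them with about 1 N.
- gate (a joint): Angle of the stop's shaft, which runs along the robot side of the rails, 85 mm from the middle line, 20 mm above the rail tops: 0 = stop arm down before the roller; grows as the handle swings towards the robot (rack -x), end stop at 1.0 rad; above 0.4 rad the roller is free. Friction about 0.15 N m (2 N at the handle); stays where it is left.
- gate_handle (a point): Top of the gate's upright wooden handle: 18 mm thick, grip part 50 mm long, top 95 mm above the shaft about which it swings towards the robot. It stands beside the open run, 70 mm downhill of the guard, on the robot side of the rails.
- retarder (a joint): Lift (m) of the light wooden retarder bar (56 mm wide, 0.17 m long, 28 g) that slides up and down inside the lower half of the guard: 0 = down, 51 mm above the rails; 0.003 while the roller's flanges drag under it. It brakes the roller by an amount that depends on friction and mass.
- tumbler_a: Copper tumbler, 68 mm wide and 85 mm high, beyond the rack: leave alone. Origin at its foot.
- tumbler_b: Second copper tumbler, the same: leave alone.
- lota: Copper water pot, 94 mm wide, 135 mm high, beyond the rack: leave alone.
- hammer: Hammer lying on the robot's left: leave alone.
- dish: Steel bowl 110 mm wide, 40 mm high, between robot and rack: leave alone.
- blank: Copper disc, 76 mm wide, 8 mm thick, between robot and rack: leave alone.
- block: Dark wooden block 70 x 90 x 45 mm, between robot and rack: leave alone.
Things that resemble listed ones, but are neither listed nor needed, are in the scene too. Leave any green or yellow look-alike of the roller alone.

How it is judged:
On the way, in this order (a step that is already met when the one before it is completed fails the run):
1. the handle is pulled and the stop arm is up (value of joint gate above 0.4 rad).
2. the roller rolls through the guard and lifts the retarder bar (value of joint retarder above 0.0015 m).
3. the roller rolls out onto the open run (y of roller in the frame of guard_exit below 0 m).
4. the roller lies still in the seat (y of roller in the frame of seat between -0.01 and 0.01 m and z of roller in the frame of seat between -0.008 and 0.006 m and linear speed of roller below 0.03 m/s and angle between the x axis of roller and the x axis of rack, either way round below 0.12 rad), for 0.5 s.
At the end, for the whole second after the job is handed in: The roller lies in the seat gap (axis within 10 mm along the rails, under 0.12 rad askew, slower than 0.03 m/s), the pot hangs within 0.12 rad of upright, the stop arm is up (over 0.4 rad), and the hand is off the roller (all of step 4 and angle between pot's own z axis and vertical below 0.12 rad and value of joint gate above 0.4 rad and contact force between roller and the arm below 0.2 N); the robot touches nothing.
It fails at once if the pot is made to swing by more than 0.18 rad (angle between pot's own z axis and vertical above 0.18 rad).
It fails at once if the roller is slammed, pushed or squeezed by the hand with more than 12 N (contact force between any of roller, pot and the fingers above 12 N or contact force between roller and the arm above 12 N).
It fails at once if the roller comes to the seat faster than 0.15 m/s (y of roller in the frame of seat below 0.012 m and linear speed of roller above 0.15 m/s).
It fails at once if the roller runs over the end of the rails (y of roller in the frame of seat below -0.03 m or height (world z) of roller below 0.12 m).
It fails at once if another thing on the bench is knocked away (distance of any of tumbler_a, tumbler_b, lota, hammer, dish, blank, block from where it was at the start of the episode above 0.04 m).
It also fails if it takes over 29 s, if anything falls off the work surface, if the arm or the gripper's body presses on something with over 40 N, if the wrist force passes 120 N, or if a joint passes its speed limit or range.

### The arm

A 6-joint arm with a two-finger parallel gripper is mounted at the origin on the work surface. World frame = base frame: x ahead of the robot, y to its left, z up, the work surface at z = 0. Lengths are in m, angles in rad, forces in N, time in s.
With the tool pointing down it reaches from about 0.3 to 0.775 m from the base axis. Payload 14.6 kg.
Tool frame: the origin (TCP) lies on the centre line of the jaws, within the pads' length; the fingertips stand 25 mm ahead of it and the grasp point (between the pads) lies 6 mm ahead of it; z points along the fingers, y is the line along which they close (so a half turn about z gives the same grasp; the last joint's range is limited). The gripper opens to 94 mm and grips with 3 to 60 N. Pads are 16 mm wide; open, the fingers measure 119 mm over their backs; the gripper's body (75 mm by 177 mm) begins 78 mm behind the grasp point.
Start: joints at [1.16, 0.3, 1.521, -0, 1.321, -0.067], TCP at [0.185, 0.518, 0.23] pointing down, gripper open.
Joint ranges: [-3.03, 3.03], [-0.79, 2.21], [0.23, 2.52], [-1.04, 4.18], [0, 3.07], [-2.55, 2.55]. Speed limits (rad/s): [2.22, 2.22, 2.57, 3.14, 3.14, 3.14].

### API

Orientations are given as [roll, pitch, yaw] about the fixed x, y, z axes, in that order (R = Rz(yaw) Ry(pitch) Rx(roll)).
In Python, from rig import sense, eyes, job gives the robot as it stands.
- The arm moves only by the tool play_rows, never from a script. Its argument "commands" is one flat list of numbers, 5 for each row, row after row: the shift along the tool's x, y, z in m, then the turn about the tool's z in rad, then the opening, from -1 (shut) to 1 (fully open). A call has 1 to 8 rows; each row shifts and turns the commanded pose from where the row before left it, along the tool's axes as they then stand; what a row does not reach is not made up. A row lasts 1/10 s, in which the tool goes at most 50 mm and 8.59 degrees, less where a joint would pass 70% of its speed; a pose out of reach is approached as far as the arm can. A call is refused whole if a number of a shift passes 0.05 or a number of a turn 0.15, either way. A call with a gripper value outside its range is refused whole. The fingers move at their own pace and stop on an object; "squeeze" is the grip in N (left out, the last holds). Time passes only in rows, so rows that do not move let the fingers close. It gives the time, the measured TCP pose, the force, the opening and the grip force at its end, in the units of the state.
- sense(): the state, without advancing time (a new reading comes with each control period).
- eyes.capture(name): name is "side" or "top" or "wrist"; returns the picture (420x560x3 uint8, red, green, blue); there is no depth.
- eyes.get_calibration(name): a dict with "mtx" (3x3 intrinsics, pixels), "camera_from_world" (4x4, takes a point from world to camera coordinates). Camera axes: x right, y down, z forward; pixel columns grow to the right and rows downward; lengths in m; the calibration is good to about 2 mm. A picture is of the moment at which its call begins: read the wrist's pose just before it. get_calibration takes no time and is no camera call; for the wrist camera it gives the pose at the moment of the call.
- job.close_job(): hands the job in; it is judged then, once.
The state is a dict: "t": time; "qpos": joint angles; "joint_vel": joint speeds; "effort": joint torques, N m; "position": TCP position; "eef_rot": TCP orientation; "ft_force": force on the tool from outside, world axes, zero at the start; "moment": the same for the moment, N m; "grip_width": opening from 0.0 (shut) to 1.0 (fully open); "grip_force": force on a finger pad.
Only numpy, scipy, OpenCV 4.12 (cv2) and the standard library are available. Lean on these libraries where they do the work, as an engineer would, in place of code of your own. Each camera call takes 0.05 s, during which the arm holds its last target. There are 200 camera calls.

## Working session

There is one attempt and no reset: what is moved stays moved. The work goes in short steps, Python scripts to look and compute and a tool call to move; the robot and the scene stay as the last step left them, time stands still between calls to the robot, and variables do not carry over. Pictures are saved under pics/ and viewed, at most 10 in all, crops included, and the job is handed in when it is done.

Besides the shell and the picture viewer there is one more tool, called after "Call:" as name(argument=value, ...), one argument or row to a line, values as JSON. play_rows: Moves the arm, as the interface text tells. Its arguments: {"type":"object","properties":{"commands":{"type":"array"},"squeeze":{"type":"number"}},"required":["commands"]}

```bash
mkdir -p pics; ls
python3 - <<'E'
from rig import sense, eyes, job
import cv2,numpy as np
for n in ("side","top"):
    im=eyes.capture(n); cv2.imwrite(f"pics/{n}0.png",im[:,:,::-1]); c=eyes.get_calibration(n); print(n,np.round(c["mtx"],1).tolist(),np.round(c["camera_from_world"],3).tolist())
s=sense(); print({k:np.round(v,3).tolist() for k,v in s.items()})
E
```

```text
pics
side [[462.5, 0.0, 282.1], [0.0, 462.5, 220.9], [0.0, 0.0, 1.0]] [[-0.921, -0.389, -0.009, 0.558], [-0.288, 0.696, -0.658, 0.164], [0.262, -0.603, -0.753, 1.398], [0.0, 0.0, 0.0, 1.0]]
top [[439.0, 0.0, 276.8], [0.0, 439.0, 213.2], [0.0, 0.0, 1.0]] [[-0.014, -1.0, 0.004, 0.169], [-0.995, 0.014, -0.094, 0.559], [0.094, -0.006, -0.996, 1.58], [0.0, 0.0, 0.0, 1.0]]
{'t': 0.1, 'qpos': [1.16, 0.3, 1.522, -0.0, 1.321, -0.067], 'joint_vel': [0.001, -0.002, -0.002, 0.001, 0.002, -0.001], 'effort': [0.001, -53.264, -35.328, 0.071, 0.023, 0.0], 'position': [0.185, 0.518, 0.23], 'eef_rot': [-3.141, -0.0, 2.798], 'ft_force': [-0.528, 1.073, -1.027], 'moment': [-0.002, 0.044, -0.028], 'grip_force': 0.0, 'grip_width': 1.003}
```

View pics/side0.png

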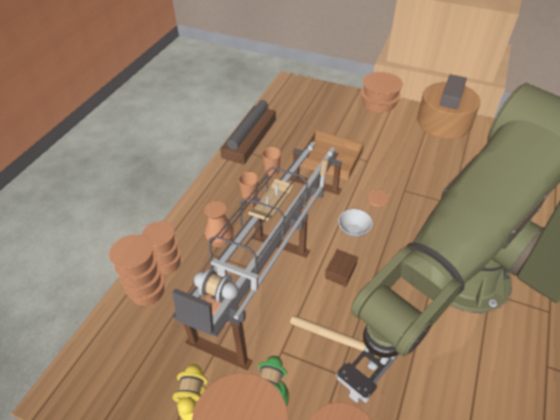

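View pics/top0.png

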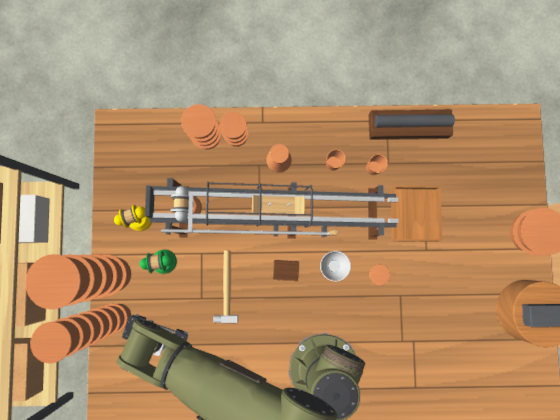

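The side and top views show the rack running along world y. The real roller is grey with a wooden drum, at top (181,203) and side (214,286). The look-alikes are yellow at top (132,217) and green at top (158,262). The handle is near top (333,233), and the low rail ends are near top (397,200) and (397,222).

I'll enlarge the rack to confirm this.

Run:
```python
import cv2,numpy as np
im=cv2.imread("pics/top0.png")
a=cv2.resize(im[175:245,140:300],None,fx=5,fy=4.2,interpolation=cv2.INTER_CUBIC)
b=cv2.resize(im[175:245,290:450],None,fx=5,fy=4.2,interpolation=cv2.INTER_CUBIC)
cv2.imwrite("pics/c1.png",np.vstack([a,b]))
```

```text
(no output)
```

View pics/c1.png

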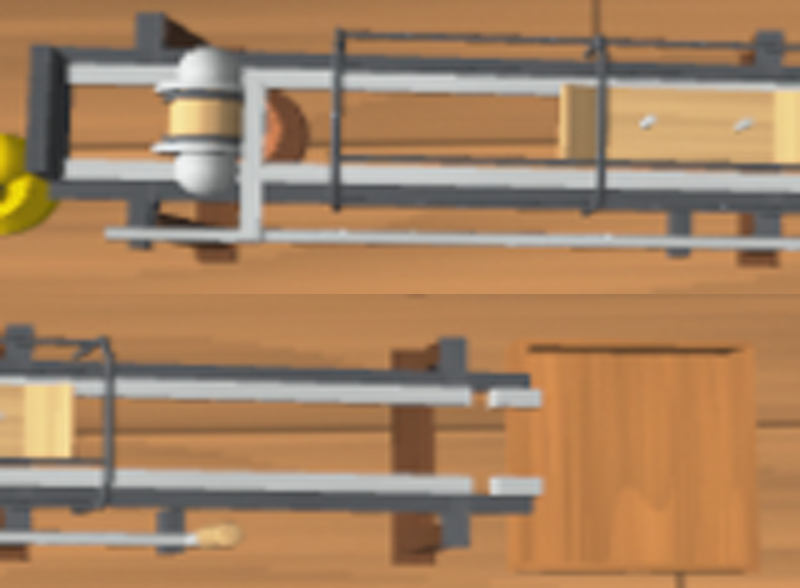

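The crop confirms the grey and wood roller, held at its downhill side by the stop arm. The seat gap centre is at about px (386.2, 210.3), the roller's centre at (182, 203.1) and the handle tip at about (334–338, 233).

```bash
cat > h.py <<'E'
import numpy as np
from rig import sense, eyes, job
def ray(n,uv,z):
    c=eyes.get_calibration(n);M=c["camera_from_world"];R=M[:3,:3];o=-R.T@M[:3,3]
    d=R.T@np.linalg.inv(c["mtx"])@np.array([uv[0],uv[1],1.]);return o+d*(z-o[2])/d[2]
def proj(n,p):
    c=eyes.get_calibration(n);M=c["camera_from_world"];q=c["mtx"]@(M[:3,:3]@p+M[:3,3]);return q[:2]/q[2]
E
python3 - <<'E'
from h import *
T=np.tan(np.radians(8))
g=ray("top",(386.2,210.25),.1452); r=ray("top",(182,203.1),.260)
g1=ray("top",(386.2,199.8),.1452);g2=ray("top",(386.2,220.7),.1452)
print("gap",g,"roller",r,"dist",np.linalg.norm((r-g)[:2]),"railsep",np.linalg.norm(g1-g2))
u=(r-g)[:2];u/=np.linalg.norm(u);yaw=np.arctan2(-u[0],u[1]);print("yaw",yaw)
# average origin
o=((g[:2]+.319*u)+(r[:2]-.354*u))/2;print("origin",o)
ex=np.array([u[1],-u[0]])
def W(x,y,z):return np.r_[o+ex*x+u*y,z]
hz=.19-.109*T+.02+.095
for nm,p in dict(seat=(0,-.319,.163),exit=(0,-.039,.19-.039*T+.02),handle=(-.085,-.109,hz),hand_sh=(-.085,-.109,hz-.095),rail_end=(0,-.36,.19-.36*T),roller=(0,.354,.26),railL=(.036,-.319,.1452)).items():
    w=W(*p);print(nm,np.round(w,4),"top",np.round(proj("top",w),1),"side",np.round(proj("side",w),1))
E
```

```text
gap [ 0.55517998 -0.20916438  0.1452    ] roller [0.57513157 0.45886648 0.26      ] dist 0.6683287365132153 railsep 0.07129671967578918
yaw -0.02985739528628942
origin [0.56463335 0.10735885]
seat [ 0.5551 -0.2115  0.163 ] top [388.2 209.7] side [320.3 146.1]
exit [0.5635 0.0684 0.2045] top [305.6 207. ] side [285.8 191.7]
handle [0.4764 0.0009 0.2897] top [330.3 232.1] side [323.5 163. ]
hand_sh [0.4764 0.0009 0.1947] top [326.6 233.6] side [321.6 187. ]
rail_end [ 0.5539 -0.2525  0.1394] top [398.5 210.6] side [324.3 144.4]
roller [0.5752 0.4612 0.26  ] top [181.3 203.1] side [216.1 284.6]
railL [ 0.5911 -0.2126  0.1452] top [386.8 199.7] side [310.2 147.4]
```

Run:
```python
import cv2
im=cv2.imread("pics/side0.png")
cv2.imwrite("pics/c2.png",cv2.resize(im[130:310,190:370],(780,600),interpolation=cv2.INTER_CUBIC)[:,:] )
```

```text
(no output)
```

View pics/c2.png

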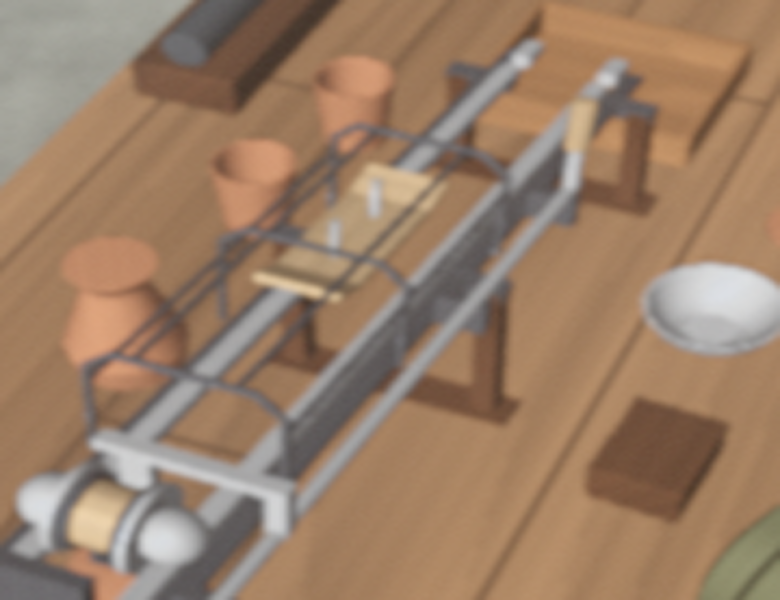

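The side crop shows the seat gaps at about side px (311,148) and (330,152), close to where the rack fit predicts them. The handle grip top is at about (325,160), which puts it roughly 12 mm further downhill than nominal. The rack fit is good, so I'll compute the approach rows.

```bash
cat >> h.py <<'E'
PSI=-0.0299;O=np.array([0.5646,0.1074]);EX=np.array([np.cos(PSI),np.sin(PSI)]);EY=np.array([-np.sin(PSI),np.cos(PSI)])
def W(x,y,z):return np.r_[O+EX*x+EY*y,z]
def toR(p):d=np.asarray(p)[:2]-O;return np.array([d@EX,d@EY,p[2]])
axz=lambda y:.2102+.1405*y   # axis height at rack y
def rows(p0,yaw0,p1,yaw1,n):
    p0=np.array(p0);d=(np.array(p1)-p0)/n;dy=(yaw1-yaw0)/n;out=[]
    for i in range(n):
        y=yaw0+dy*i;X=np.array([np.cos(y),np.sin(y),0]);Y=np.array([np.sin(y),-np.cos(y),0])
        out.append([round(float(X@d),3),round(float(Y@d),3),round(float(-d[2]),3),round(-dy,3)])
    return out
def st():
    s=sense();r=toR(s["position"]);print("t",round(s["t"],2),"rack",np.round(r*1000,1),"tip-axis",round((r[2]-.025-axz(r[1]))*1000,1),"yawerr",round(s["eef_rot"][2]-np.pi/2-PSI,4),"w",round(s["grip_width"],3),"F",np.round(s["ft_force"],1));return s
E
python3 - <<'E'
from h import *
s=st();p=s["position"].copy() if hasattr(s["position"],"copy") else s["position"]
a=np.array(p)+[0,0,.15]
for r in rows(a,s["eef_rot"][2],W(-.037,-.121,.40),np.pi/2+PSI,14):print(r)
for n in("top","side"):
    M=eyes.get_calibration(n)["camera_from_world"];print(n,-M[:3,:3].T@M[:3,3])
E
```

```text
t 0.1 rack [-391.4  398.7  229.9] tip-axis -61.3 yawerr 1.2569 w 1.003 F [-0.5  1.1 -1. ]
[-0.036, -0.027, -0.001, np.float64(0.09)]
[-0.038, -0.024, -0.001, np.float64(0.09)]
[-0.04, -0.021, -0.001, np.float64(0.09)]
[-0.042, -0.017, -0.001, np.float64(0.09)]
[-0.043, -0.013, -0.001, np.float64(0.09)]
[-0.044, -0.009, -0.001, np.float64(0.09)]
[-0.045, -0.005, -0.001, np.float64(0.09)]
[-0.045, -0.001, -0.001, np.float64(0.09)]
[-0.045, 0.003, -0.001, np.float64(0.09)]
[-0.044, 0.007, -0.001, np.float64(0.09)]
[-0.044, 0.011, -0.001, np.float64(0.09)]
[-0.043, 0.015, -0.001, np.float64(0.09)]
[-0.041, 0.018, -0.001, np.float64(0.09)]
[-0.039, 0.022, -0.001, np.float64(0.09)]
top [0.40984208 0.17074783 1.62527858]
side [0.19515276 0.94681307 1.16587033]
```

Call:
play_rows(
  commands=[0,0,-0.05,0,-0.32,0,0,-0.05,0,-0.32,0,0,-0.05,0,-0.32,-0.036,-0.027,-0.001,0.09,-0.32,-0.038,-0.024,-0.001,0.09,-0.32,-0.04,-0.021,-0.001,0.09,-0.32,-0.042,-0.017,-0.001,0.09,-0.32,-0.043,-0.013,-0.001,0.09,-0.32],
)

```text
t: 0.9
position: [0.3081, 0.3268, 0.3853]
eef_rot: [-3.141, 0.0, 2.344]
ft_force: [1.4, 0.9, -0.2]
grip_width: 0.359
grip_force: 0.0
```

Call:
play_rows(
  commands=[-0.044,-0.009,-0.001,0.09,-0.32,-0.045,-0.005,-0.001,0.09,-0.32,-0.045,-0.001,-0.001,0.09,-0.32,-0.045,0.003,-0.001,0.09,-0.32,-0.044,0.007,-0.001,0.09,-0.32,-0.044,0.011,-0.001,0.09,-0.32],
)

```text
t: 1.5
position: [0.455, 0.0999, 0.3914]
eef_rot: [-3.141, -0.0, 1.804]
ft_force: [0.5, 0.9, 0.4]
grip_width: 0.341
grip_force: 0.0
```

Run:
```python
from h import *
s=st()
for r in rows(s["position"],s["eef_rot"][2],W(-.037,-.121,.40),np.pi/2+PSI,4):print(r)
```

```text
t 1.5 rack [-109.3  -10.8  391.4] tip-axis 157.7 yawerr 0.2631 w 0.341 F [0.5 0.9 0.4]
[-0.031, 0.01, -0.002, np.float64(0.066)]
[-0.031, 0.012, -0.002, np.float64(0.066)]
[-0.03, 0.014, -0.002, np.float64(0.066)]
[-0.029, 0.016, -0.002, np.float64(0.066)]
```

Call:
play_rows(
  commands=[-0.031,0.01,-0.002,0.066,-0.32,-0.031,0.012,-0.002,0.066,-0.32,-0.03,0.014,-0.002,0.066,-0.32,-0.029,0.016,-0.002,0.066,-0.32],
)

```text
t: 1.9
position: [0.5232, -0.0127, 0.3992]
eef_rot: [-3.141, -0.0, 1.541]
ft_force: [-0.0, 0.0, 0.8]
grip_width: 0.337
grip_force: 0.0
```

Run:
```python
from h import *
import cv2
s=st()
w=eyes.capture("wrist");sd=eyes.capture("side");s=st()
cv2.imwrite("pics/w1.png",w[:,:,::-1]);cv2.imwrite("pics/s1.png",sd[:,:,::-1])
a=cv2.resize(sd[60:300,180:400],None,fx=2.0,fy=2.0);b=cv2.resize(w,(360,480))
b=cv2.resize(w,(340,480))
cv2.imwrite("pics/c3.png",np.hstack([a,b])[:,:,::-1])
```

```text
t 1.9 rack [ -37.8 -121.3  399.2] tip-axis 181.1 yawerr -0.0 w 0.337 F [-0.   0.   0.8]
t 2.0 rack [ -37.2 -122.6  398.4] tip-axis 180.4 yawerr -0.0023 w 0.34 F [-0.3  0.6  0. ]
```

View pics/c3.png

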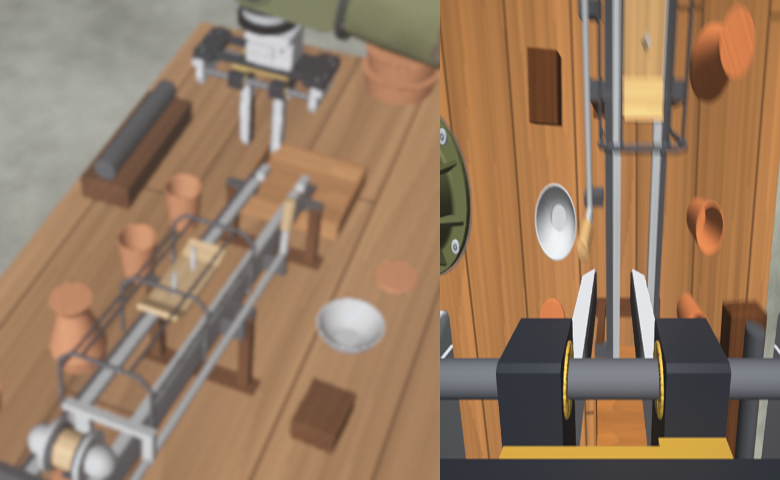

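The side crop shows the hand above the run with a clear view of the rack and roller. In the wrist crop the handle is just left of the near finger. I'll triangulate the handle top from the two fixed views.

Run:
```python
from h import *
import cv2
P=[];
for n in("top","side"):
    c=eyes.get_calibration(n);P.append(c["mtx"]@c["camera_from_world"][:3])
for a,b in(((335.7,232.3),(325,160.3)),((335.0,232.8),(325,161.2)),((336.5,232.0),(324.5,159.8))):
    X=cv2.triangulatePoints(P[0],P[1],np.array(a),np.array(b));X=(X[:3]/X[3]).ravel();print(X,toR(X))
    print(toR(ray("top",a,.288)),toR(ray("side",b,.288)))
```

```text
[ 0.47666228 -0.01586527  0.28591958] [-0.08421333 -0.12583912  0.28591958]
[-0.08516547 -0.12580911  0.288     ] [-0.08418731 -0.12336511  0.288     ]
[ 0.47553781 -0.0137867   0.28457035] [-0.08539944 -0.12379509  0.28457035]
[-0.08672483 -0.12367842  0.288     ] [-0.08556908 -0.11979151  0.288     ]
[ 0.4782757  -0.01823534  0.28525441] [-0.08252977 -0.12815989  0.28525441]
[-0.08421115 -0.12824718  0.288     ] [-0.08212002 -0.12477666  0.288     ]
```

Call:
play_rows(
  commands=[0,0,0.05,0,-0.32,0,0,0.05,0,-0.32,0,0,0.03,0,-0.32],
)

```text
t: 2.3
position: [0.5213, -0.0107, 0.2658]
eef_rot: [-3.138, -0.0, 1.545]
ft_force: [0.2, 0.2, -0.2]
grip_width: 0.341
grip_force: 0.0
```

Run:
```python
from h import *
import cv2
s=st()
t=eyes.capture("top");sd=eyes.capture("side");s=st()
cv2.imwrite("pics/t2.png",t[:,:,::-1]);cv2.imwrite("pics/s2.png",sd[:,:,::-1])
a=cv2.resize(sd[110:290,200:370],(400,420),interpolation=cv2.INTER_CUBIC);b=cv2.resize(t[160:260,290:400],(400,420),interpolation=cv2.INTER_CUBIC)
cv2.imwrite("pics/c4.png",np.hstack([a,b])[:,:,::-1])
```

```text
t 2.3 rack [ -39.7 -119.4  265.8] tip-axis 47.4 yawerr 0.0039 w 0.341 F [ 0.2  0.2 -0.2]
t 2.4 rack [ -40.  -119.4  265.7] tip-axis 47.3 yawerr 0.004 w 0.34 F [ 0.  -0.8  0.8]
```

View pics/c4.png

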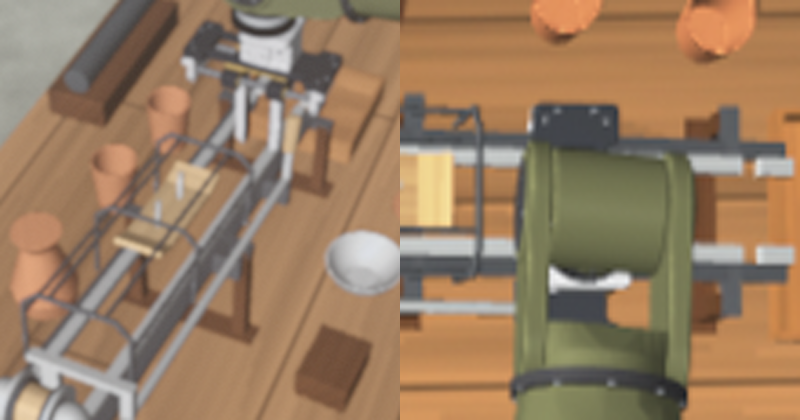

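The side crop shows both fingers on the far side of the handle, and the top crop shows the hand clear of the guard. I'll pull the handle, then go straight to the waiting pose.

Call:
play_rows(
  commands=[0,-0.018,0,0,-0.32,0,-0.018,0,0,-0.32,0,-0.018,0,0,-0.32,0.007,0.047,0,0,-0.32,0.007,0.047,0.027,0,-0.32,0,0,0.027,0,-0.32],
)

```text
t: 3.0
position: [0.5627, 0.0018, 0.2185]
eef_rot: [3.138, -0.0, 1.545]
ft_force: [0.0, 0.1, -1.5]
grip_width: 0.338
grip_force: 0.0
```

```bash
cat > tr.py <<'E'
from h import *
import cv2
BG={n:cv2.imread(f"pics/{n}.png")[:,:,::-1].astype(float) for n in("t2","s2")}
ys=np.arange(-.16,.40,.001)
def prof(n,im,bg,lo=-.16):
    out=np.zeros(len(ys))
    for x in (([.026,.036,.046] if n=="top" else [.03,.036,.042,-.03,-.036,-.042])):
        uv=np.array([proj(n,W(x,y,axz(y)+.008)) for y in ys],np.float32)
        d=np.abs(im.astype(float)-bg).sum(2).astype(np.float32)
        out+=cv2.remap(d,uv[:,:1],uv[:,1:],cv2.INTER_LINEAR).ravel()
    return cv2.GaussianBlur(out.reshape(-1,1),(1,81),10).ravel()
def shot(n,tag):
    t=sense()["t"];im=eyes.capture(n);cv2.imwrite(f"pics/{tag}.png",im[:,:,::-1]);return t,im
E
python3 - <<'E'
from tr import *
s=st()
for i,n in enumerate(("top","side","top")):
    t,im=shot(n,f"k{i}");p=prof(n,im,BG["t2" if n=="top" else "s2"])
    print(n,round(t,3),"peak",ys[p.argmax()],p.max().round(),[ (round(float(ys[k]),3),int(p[k])) for k in range(0,len(ys),30)])
st()
E
```

```text
t 3.0 rack [   1.2 -105.6  218.5] tip-axis -1.8 yawerr 0.0041 w 0.338 F [ 0.   0.1 -1.5]
top 3.0 peak 0.36000000000000043 462.0 [(-0.16, 274), (-0.13, 238), (-0.1, 255), (-0.07, 329), (-0.04, 10), (-0.01, 7), (0.02, 8), (0.05, 7), (0.08, 7), (0.11, 7), (0.14, 7), (0.17, 7), (0.2, 7), (0.23, 18), (0.26, 261), (0.29, 368), (0.32, 81), (0.35, 404), (0.38, 185)]Traceback (most recent call last):
  File "<stdin>", line 4, in <module>
  File "tr.py", line 8, in prof
    uv=np.array([proj(n,W(x,y,axz(y)+.008)) for y in ys],np.float32)
                 ~~~~^^^^^^^^^^^^^^^^^^^^^^
  File "h.py", line 7, in proj
    c=eyes.get_calibration(n);M=c["camera_from_world"];q=c["mtx"]@(M[:3,:3]@p+M[:3,3]);return q[:2]/q[2]
ValueError: time passes only in moves, steps and waits
```

The roller is released and running, at rack y ≈ 0.28 at t = 3.0. The script failed on repeated calibration calls, so I'll cache the calibration.

```bash
python3 - <<'E'
s=open("h.py").read()
s=s.replace("from rig import sense, eyes, job\n","from rig import sense, eyes, job\nfrom functools import lru_cache\n@lru_cache(None)\ndef cal(n):return eyes.get_calibration(n)\n").replace("c=eyes.get_calibration(n)","c=cal(n)")
open("h.py","w").write(s)
s=open("tr.py").read()
s+='''
def pos(n,im):
    p=prof(n,im,BG["t2" if n=="top" else "s2"]);m=(ys>-.055)&(ys<.30);q=np.where(m,p,0);k=q.argmax();w=np.where(np.abs(ys-ys[k])<.035,np.clip(q-.3*q[k],0,None),0)
    return round(float((w*ys).sum()/w.sum()),4),int(q[k])
'''
open("tr.py","w").write(s)
E
python3 - <<'E'
from tr import *
im=cv2.imread("pics/k0.png")[:,:,::-1];print("top k0",pos("top",im))
for i,n in enumerate(("side","top","side","top")):
    t,im=shot(n,f"m{i}");print(n,round(t,3),pos(n,im))
st()
E
```

```text
top k0 (0.2777, 398)
side 3.1 (0.2627, 1262)
top 3.15 (0.2385, 440)
side 3.2 (0.2337, 1233)
top 3.25 (0.2128, 449)
t 3.3 rack [  -2.  -106.4  220.6] tip-axis 0.3 yawerr 0.0031 w 0.339 F [ 0.1 -0.2  0.6]
```

Run:
```python
from tr import *
for f,n in(("m0","side"),("m1","top"),("m2","side"),("m3","top")):
    im=cv2.imread(f"pics/{f}.png")[:,:,::-1];p=prof(n,im,BG["t2" if n=="top" else "s2"])
    m=(ys>.315);q=np.where(m,p,0);k=q.argmax();w=np.where(np.abs(ys-ys[k])<.035,np.clip(q-.3*q[k],0,None),0);print(n,(w*ys).sum()/w.sum(),q[k])
for i,n in enumerate(("top","side")*3):
    t,im=shot(n,f"n{i}");print(n,round(t,3),pos(n,im))
st()
```

```text
side 0.36155725638300756 1333.5635017451568
top 0.3562935252943593 463.04726973515176
side 0.36073841174911336 1390.8751909372997
top 0.35630568910931665 463.02311654668887
top 3.3 (0.1996, 440)
side 3.35 (0.1922, 1464)
top 3.4 (0.1757, 469)
side 3.45 (0.1684, 1598)
top 3.5 (0.1523, 472)
side 3.55 (0.1428, 1431)
t 3.6 rack [  -2.3 -106.5  218.5] tip-axis -1.8 yawerr 0.0028 w 0.337 F [-0.1  0.1 -0.1]
```

Run:
```python
from tr import *
for i,n in enumerate(("top","side")*4):
    t,im=shot(n,f"o{i}");y,q=pos(n,im);print(n,round(t,3),round(y-(.002 if n=="top" else .007),4),q)
st()
```

```text
top 3.6 0.1239 359
side 3.65 0.1113 1345
top 3.7 0.0913 307
side 3.75 0.0915 912
top 3.8 0.0731 341
side 3.85 0.2813 732
top 3.9 0.0511 338
side 3.95 0.2812 732
t 4.0 rack [  -2.3 -106.5  217.7] tip-axis -2.6 yawerr 0.0029 w 0.339 F [-0.2  0.2 -0.3]
```

```bash
cat >> tr.py <<'E'
BG={"t2":cv2.imread("pics/n0.png")[:,:,::-1].astype(float),"s2":cv2.imread("pics/n1.png")[:,:,::-1].astype(float)}
def pos(n,im):
    p=prof(n,im,BG["t2" if n=="top" else "s2"]);m=(ys>-.11)&(ys<.13);q=np.where(m,p,0);k=q.argmax();w=np.where(np.abs(ys-ys[k])<.035,np.clip(q-.3*q[k],0,None),0)
    return round(float((w*ys).sum()/w.sum())-(.002 if n=="top" else .007),4),int(q[k])
E
python3 - <<'E'
from tr import *
for i in range(2,8):
    n=("top","side")[i%2];print(n,3.6+.05*i,pos(n,cv2.imread(f"pics/o{i}.png")[:,:,::-1]))
for i,n in enumerate(("top","side")*3):
    t,im=shot(n,f"q{i}");print(n,round(t,3),pos(n,im))
st()
E
```

```text
top 3.7 (0.0913, 303)
side 3.75 (0.0915, 888)
top 3.8000000000000003 (0.0731, 337)
side 3.85 (0.0732, 607)
top 3.9000000000000004 (0.051, 334)
side 3.95 (0.0431, 560)
top 4.0 (0.0319, 345)
side 4.05 (0.0266, 639)
top 4.1 (0.0148, 329)
side 4.15 (0.0095, 653)
top 4.2 (-0.0019, 305)
side 4.25 (-0.0079, 662)
t 4.3 rack [  -2.4 -106.4  217.7] tip-axis -2.5 yawerr 0.0029 w 0.338 F [-0.2 -0.  -0.1]
```

Run:
```python
from tr import *
for i,n in enumerate(("top","side","top")):
    t,im=shot(n,f"r{i}");print(n,round(t,3),pos(n,im))
st()
```

```text
top 4.3 (-0.0247, 315)
side 4.35 (-0.0285, 667)
top 4.4 (-0.0435, 437)
t 4.45 rack [  -2.4 -106.4  217.8] tip-axis -2.5 yawerr 0.0029 w 0.341 F [-0.1  0.2 -0. ]
```

The roller left the guard at about 0.2 m/s and its flanges are roughly 14 mm from the fingers. I'll start going along with it.

Call:
play_rows(
  commands=[-0.016,0,0.002,0,-0.32,-0.02,0,0.003,0,-0.32,-0.0225,0,0.003,0,-0.32,-0.0245,0,0.003,0,-0.32],
)

```text
t: 4.85
position: [0.5566, -0.0835, 0.2065]
eef_rot: [-3.141, 0.0, 1.544]
ft_force: [0.1, -0.3, -0.7]
grip_width: 0.339
grip_force: 0.0
```

Run:
```python
from h import *
s=st();print(np.round(s["joint_vel"],3),np.round(s["moment"],2))
```

```text
t 4.85 rack [  -2.3 -191.1  206.5] tip-axis -1.9 yawerr 0.0031 w 0.339 F [ 0.1 -0.3 -0.7]
[-0.438  0.081 -0.038 -0.001 -0.045 -0.429] [-0.02  0.01 -0.05]
```

Call:
play_rows(
  commands=[-0.0245,0,0.0035,0,-0.32],
)

```text
t: 4.95
position: [0.5559, -0.1083, 0.203]
eef_rot: [3.142, 0.0, 1.544]
ft_force: [0.1, 0.6, 0.3]
grip_width: 0.341
grip_force: 0.0
```

Run:
```python
from h import *
s=st();print(np.round(s["joint_vel"],3),np.round(s["moment"],2))
```

```text
t 4.95 rack [  -2.3 -215.9  203. ] tip-axis -1.8 yawerr 0.0027 w 0.341 F [0.1 0.6 0.3]
[-0.428  0.111 -0.063 -0.004 -0.045 -0.423] [-0.02  0.01 -0.  ]
```

Call:
play_rows(
  commands=[-0.0245,0,0.0035,0,-0.32],
)

```text
t: 5.05
position: [0.5551, -0.1329, 0.1995]
eef_rot: [-3.142, 0.0, 1.543]
ft_force: [0.7, 0.2, 0.0]
grip_width: 0.34
grip_force: 0.0
```

Run:
```python
from h import *
s=st();print(np.round(s["joint_vel"],3),np.round(s["moment"],2))
```

```text
t 5.05 rack [  -2.3 -240.5  199.5] tip-axis -1.9 yawerr 0.0026 w 0.34 F [0.7 0.2 0. ]
[-0.419  0.132 -0.096 -0.    -0.038 -0.415] [-0.04  0.08 -0.01]
```

There is no clear contact yet. The clock is standing still, so I'll re-check the last two frames to refine the roller's position.

Run:
```python
from tr import *
t=cv2.imread("pics/r2.png");s=cv2.imread("pics/r1.png")
def mk(im,n,ox,oy,w,h,f):
    c=cv2.resize(im[oy:oy+h,ox:ox+w],None,fx=f,fy=f,interpolation=cv2.INTER_CUBIC)
    for y in (0,-.02,-.04,-.06):
        for x in(.056,-.056):
            u=(proj(n,W(x,y,axz(y)))-[ox,oy]+.5)*f;cv2.circle(c,tuple(int(v) for v in u),2,(255,0,255),-1)
    return c
a=mk(t,"top",270,175,80,80,5);b=mk(s,"side",250,140,80,80,5)
cv2.imwrite("pics/c5.png",np.hstack([a,b]))
for n,fs in(("top",["q0","q2","q4","r0","r2"]),("side",["q1","q3","q5","r1"])):
    for f in fs:
        im=cv2.imread(f"pics/{f}.png")[:,:,::-1];p=prof(n,im,BG["t2" if n=="top" else "s2"])
        m=np.where((ys>-.1)&(ys<.1),p,0);h=ys[m>.5*m.max()];print(f,h.min().round(3),h.max().round(3))
```

```text
q0 0.015 0.052
q2 -0.001 0.034
q4 -0.018 0.017
r0 -0.045 -0.002
r2 -0.058 -0.025
q1 0.01 0.056
q3 -0.007 0.04
q5 -0.024 0.022
r1 -0.045 0.002
```

View pics/c5.png

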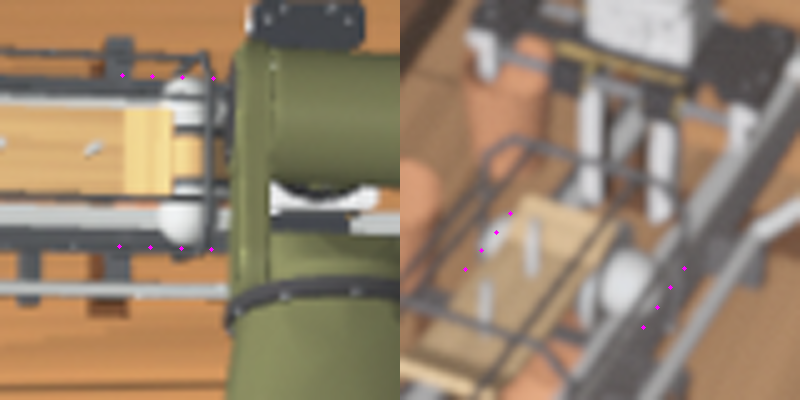

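Call:
play_rows(
  commands=[-0.0235,0,0.0033,0,-0.32],
)

```text
t: 5.15
position: [0.5544, -0.1565, 0.1961]
eef_rot: [-3.141, 0.0, 1.543]
ft_force: [-0.0, -1.0, -0.8]
grip_width: 0.337
grip_force: 0.5
```

Run:
```python
from h import *
s=st();print(np.round(s["joint_vel"],3),np.round(s["moment"],2))
```

```text
t 5.15 rack [  -2.3 -264.1  196.1] tip-axis -2.0 yawerr 0.0024 w 0.337 F [-0.  -1.  -0.8]
[-0.393  0.146 -0.121 -0.002 -0.025 -0.389] [-0.26  0.02  0.01]
```

Contact is made: the moment jumped to −0.26 N m and Fy is −1 N. Now I'll slow down evenly to a creep.

Call:
play_rows(
  commands=[-0.0215,0,0.003,0,-0.32,-0.0185,0,0.0026,0,-0.32,-0.0152,0,0.0021,0,-0.32,-0.012,0,0.0017,0,-0.32,-0.009,0,0.0013,0,-0.32,-0.007,0,0.001,0,-0.32,-0.006,0,0.0008,0,-0.32,-0.0055,0,0.0008,0,-0.32],
)

```text
t: 5.95
position: [0.5524, -0.2492, 0.1832]
eef_rot: [3.142, 0.0, 1.544]
ft_force: [0.9, -1.1, -1.3]
grip_width: 0.339
grip_force: 0.4
```

Run:
```python
from h import *
s=st();print(np.round(s["moment"],2),s["grip_force"])
```

```text
t 5.95 rack [  -1.5 -356.8  183.2] tip-axis -1.9 yawerr 0.0034 w 0.339 F [ 0.9 -1.1 -1.3]
[-0.25  0.07 -0.05] 0.4293146508280188
```

Call:
play_rows(
  commands=[-0.0055,0,0.0008,0,-0.32,-0.0055,0,0.0008,0,-0.32,-0.0055,0,0.0008,0,-0.32,-0.0055,0,0.0008,0,-0.32],
)

```text
t: 6.35
position: [0.5517, -0.2714, 0.18]
eef_rot: [3.141, -0.0, 1.544]
ft_force: [0.7, 0.7, -0.2]
grip_width: 0.341
grip_force: 0.0
```

Run:
```python
from h import *
import cv2
s=st();print(np.round(s["moment"],2),s["grip_force"])
```

```text
t 6.35 rack [  -1.5 -379.   180. ] tip-axis -2.0 yawerr 0.003 w 0.341 F [ 0.7  0.7 -0.2]
[-0.07  0.06  0.02] 0.0
```

Contact is lost past the seat, so the roller should be in the gap. I'll check before moving away.

Run:
```python
from h import *
import cv2
A=[eyes.capture("side") for _ in range(3)];t=eyes.capture("top")
print(np.abs(A[0].astype(int)-A[2])[100:200,260:380].max());st()
def mk(im,n,ox,oy,w,h):
    c=cv2.resize(im[oy:oy+h,ox:ox+w,::-1],None,fx=5,fy=5,interpolation=cv2.INTER_CUBIC)
    for x in(.056,-.056):
        u=(proj(n,W(x,-.319,.163))-[ox,oy]+.5)*5;cv2.circle(c,tuple(int(v) for v in u),2,(255,0,255),-1)
    return c
cv2.imwrite("pics/c6.png",np.hstack([mk(t,"top",340,170,80,80),mk(A[2],"side",280,110,80,80)]))
```

```text
17
t 6.55 rack [  -1.6 -378.7  179.9] tip-axis -2.1 yawerr 0.0027 w 0.338 F [ 0.1 -0.  -0.5]
```

View pics/c6.png

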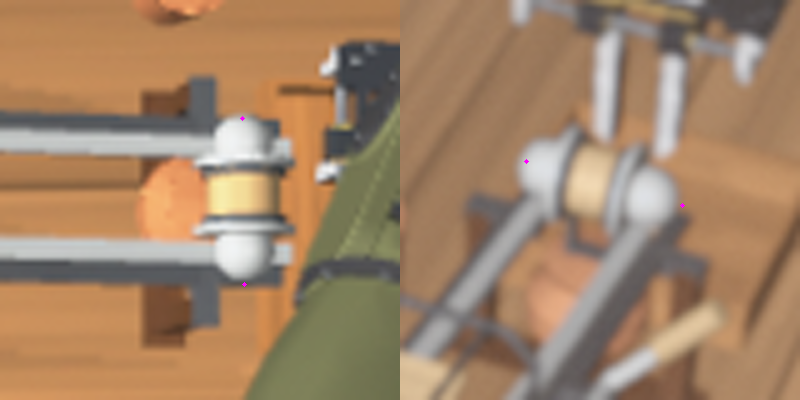

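The roller sits on the predicted seat points in both views (top crop (242,200), side crop (600,185)). The pot hangs still, the handle is tilted over and the fingers are clear. Now I'll retreat downhill and up.

Call:
play_rows(
  commands=[-0.015,0,0,0,-0.32,-0.02,0,0,0,-0.32,-0.01,0,-0.03,0,-0.32,0,0,-0.045,0,-0.32,0,0,-0.045,0,-0.32,0,0,-0.03,0,-0.32,0,0,0,0,-0.32,0,0,0,0,-0.32],
)

```text
t: 7.35
position: [0.5503, -0.3172, 0.3297]
eef_rot: [3.141, 0.0, 1.543]
ft_force: [0.5, 0.6, 0.1]
grip_width: 0.343
grip_force: 0.0
```

Run:
```python
from h import *
import cv2
st();a=eyes.capture("side");b=eyes.capture("side")
for n in (a,b):
    hsv=n[110:190,280:360].astype(int);m=(hsv.min(2)>195);v,u=np.nonzero(m);print(m.sum(),u.mean()+280,v.mean()+110)
print(np.abs(a.astype(int)-b)[120:185,285:345].max());s=st();print(np.round(s["joint_vel"],3))
print(job.close_job())
```

```text
t 7.35 rack [  -1.6 -424.8  329.7] tip-axis 154.2 yawerr 0.0021 w 0.343 F [0.5 0.6 0.1]
110 319.46363636363634 151.76363636363635
108 319.8796296296296 151.9351851851852
10
t 7.45 rack [  -1.8 -424.2  328.2] tip-axis 152.6 yawerr 0.0024 w 0.34 F [-0.6 -0.1  1. ]
[ 0.005  0.001  0.005 -0.     0.002  0.005]
the job is handed in; nothing more can be done
None
```

The roller was caught softly and lies still in the seat with its pot hanging quietly, the stop arm is up, the hand is clear, and the job was handed in at about 7.5 s; the judge's verdict was not shown.

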